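# Slide a culture dish out of its cluster into the printer's dish holder

## Task

Slide the round dish out from between the two square dishes and the slide box that it touches, keeping it flat on the print bed and leaving those neighbours and everything else where they are. Then slide it into the U-shaped holder on the bed, past the spring roller, until it is fully home against the holder's back wall, and let go of it. The dish is thin plastic: never load it with more than 15 N, whether on its top or on its side.

Things in the scene. Friction and masses are not known exactly. Their poses are not given: they have to be found in the camera images.
- dish_center (a point): 7.5 mm above the bed on the axis of the round dish: 60 mm across, its 56 mm flat lid 15 to 27 mm above the bed (unmeasured: feel for it; flexes 0.1 mm/N), white plastic, 30 to 60 g, slides easily (bed 0.15; finger on lid 0.6). x = open side of the cluster, z up; a square dish touches it on +y and -y, the slide box on -x: no finger fits round it; press the lid with a shut gripper, draw it out
- square_a: square lidded culture dish, frosted white plastic, 60 x 60 x 27 mm, about 130 g, standing flat and loose on the bed; origin at the centre of its underside; must stay where it is (on the +y side of the round dish)
- square_b: square lidded culture dish, frosted white plastic, 60 x 60 x 27 mm, about 130 g, standing flat and loose on the bed; origin at the centre of its underside; must stay where it is (on the -y side of the round dish)
- slide_box: flat box for microscope slides, frosted white plastic, 40 (x) x 78 (y) x 27 mm, 200 g, loose on the bed behind (-x of) the round dish; origin at the centre of its underside; must stay where it is
- holder: U-shaped aluminium dish holder fixed to the bed, walls 11 mm high (dish lid at least 4 mm higher), slippery. Origin on the bed under a home dish; mouth on its -x side, dish enters along +x. Side walls 62 mm apart from x = -25 mm inward, entry wings flaring to x = -43 mm, 100 mm wide overall; back wall's face at x = 30 mm. Spring housing, as high, on the +y side out to y = 69 mm
- seat (a point): where dish_center is when the dish is home: on the holder's middle line, 30 mm in front of the back wall; axes as the holder's (x inward, z up)
- clip (a joint): how far the spring roller is pushed back (m, 0 to 0.006; 0 = fully out). Steel roller, 10 mm across, in the +y side wall 15 mm before (-x of) the seat, reaching 6 mm into the channel; spring 2 N, rising to 4 N at 4 mm. Push the dish past it with 2 to 5 N along the channel; it then springs in behind the dish's widest part and holds it home. A dish short of that is pushed back out
- bed: pink acrylic print bed, 360 (x) x 600 (y) x 12 mm, fixed and level; origin at the centre of its underside, its top is 12 mm above the bench
- jar: amber capped jar, 52 mm across, 70 mm high, a bystander to be left alone; origin at the centre of its underside
- tip_box: blue pipette-tip box with clear lid, 85 x 115 x 58 mm, a bystander to be left alone; origin at the centre of its underside
- driver: screwdriver, 160 mm long, a bystander to be left alone
- usb_stick: small USB stick, 58 x 18 x 8 mm, a bystander to be left alone; origin at the centre of its underside
- brick: black power-supply brick, 110 x 50 x 32 mm, a bystander to be left alone; origin at the centre of its underside
Mind the look-alikes: they are no part of the job. Leave any brown, green or yellow look-alike of the part that bears dish_center alone.

How it is judged:
On the way:
1. the round dish has been slid clear of the cluster (horizontal distance between dish_center and slide_box above 0.112 m), for 0.1 s.
At the end, for the whole second after the job is handed in: The round dish lies flat on the bed, at rest and released, with its centre within 3 mm of its home position in the holder, behind the spring roller; the two square dishes and the slide box are within 6 mm of where they started (horizontal distance between dish_center and seat below 0.003 m and height (world z) of dish_center below 0.0215 m and angle between dish_center's own z axis and vertical below 0.05 rad and distance of each of square_a, square_b, slide_box from where it was at the start of the episode below 0.006 m and linear speed of dish below 0.01 m/s); the robot touches nothing.
It fails at once if the fingers load the round dish with more than 15 N (contact force between the fingers and dish above 15 N).
It fails at once if the round dish is lifted more than 10 mm off the bed (height (world z) of dish_center above 0.0295 m).
It fails at once if a neighbour in the cluster is shifted by more than 6 mm (distance of any of square_a, square_b, slide_box from where it was at the start of the episode above 0.006 m).
It fails at once if another bystander is moved by more than 15 mm (distance of any of jar, tip_box, driver, usb_stick, brick from where it was at the start of the episode above 0.015 m).
It also fails if it takes over 58 s, if anything falls off the work surface, if the arm or the gripper's body presses on something with over 40 N, if the wrist force passes 120 N, or if a joint passes its speed limit or range.

## Robot

A 7-joint arm with a two-finger parallel gripper is mounted at the origin on the work surface. World frame = base frame: x ahead of the robot, y to its left, z up, the work surface at z = 0. Lengths are in m, angles in rad, forces in N, time in s.
With the tool pointing down it reaches from about 0.425 to 0.95 m from the base axis. Payload 4.7 kg.
Tool frame: the origin (TCP) lies on the mounting face of the last link; the fingertips stand 182 mm ahead of it and the grasp point (between the pads) lies 164 mm ahead of it; z points along the fingers, y is the line along which they close (so a half turn about z gives the same grasp; the last joint's range is limited). The gripper opens to 87 mm and grips with 3 to 60 N. Pads are 19 mm wide; open, the fingers measure 117 mm over their backs; the gripper's body (75 mm by 190 mm) begins 51 mm behind the grasp point.
Start: joints at [-1.306, 0.469, -0.049, 1.532, 0.024, 1.141, -0.082], TCP at [0.195, 0.646, 0.405] pointing down, gripper open.
Joint ranges: [-2.59, 2.59], [-0.33, 1.99], [-1.39, 1.29], [0.1, 2.45], [-1.04, 4.18], [0.21, 1.99], [-2.66, 2.66]. Speed limits (rad/s): [2.57, 2.57, 3.14, 3.14, 3.14, 3.14, 3.14].

## Interface

Orientations are given as a unit quaternion [x, y, z, w].
In Python, from workcell import bot gives the robot as it stands. Calls block until the motion is done:
- bot.move_ptp(position, orientation): joint-space move of the TCP to a pose.
- bot.move_straight(position, ori=None, v=0.15): straight line of the TCP; ori=None keeps the orientation; v is the mean speed in m/s.
- bot.movej(angles): joint-space move.
- bot.set_gripper(opening, force=None): finger opening in m; force is the grip in N (None keeps the last); returns when the fingers have stopped.
- bot.dwell(seconds).
- bot.ik(position, orientation): joint angles nearest the present ones, or None.
- bot.get_image(name): name is "scene" or "top"; returns the picture (480x640x3 uint8, red, green, blue); there is no depth.
- bot.camera_params(name): a dict with "camera_matrix" (3x3 intrinsics, pixels), "R" (3x3) and "t" (3): a world point X has camera coordinates R X + t. Camera axes: x right, y down, z forward; pixel columns grow to the right and rows downward; lengths in m; the calibration is good to about 2 mm. A picture is of the moment at which its call begins. camera_params takes no time and is no camera call.
A pose or a line that the arm cannot do raises bot.Unreachable and nothing moves.
- bot.sign_off(): hands the job in; it is judged then, once.
Readings, each from a call of its own:
- bot.read_time_s(): time.
- bot.read_joint_positions(): joint angles.
- bot.read_dq(): joint speeds.
- bot.read_joint_efforts(): joint torques, N m.
- bot.read_tool_pos(): TCP position.
- bot.read_orientation(): TCP orientation.
- bot.read_ft_force(): force on the tool from outside, world axes, zero at the start.
- bot.read_ft_torque(): the same for the moment, N m.
- bot.read_grip_width(): finger opening in m.
- bot.read_finger_force(): force on a finger pad.
Only numpy, scipy, OpenCV 4.12 (cv2) and the standard library are available. Lean on these libraries where they do the work, as an engineer would, in place of code of your own. Each camera call takes 0.05 s, during which the arm holds its last target. There are 200 camera calls.

## Working session

There is one attempt and no reset: what is moved stays moved. The work goes in short steps, each a Python script; the robot and the scene stay as the last script left them, time stands still between calls to the robot, and variables do not carry over. Pictures are saved under pics/ and viewed, at most 10 in all, crops included, and the job is handed in when it is done.

```bash
ls; mkdir -p pics; python3 - <<'E'
from workcell import bot
import cv2,numpy as np
for n in("top","scene"):
    cv2.imwrite(f"pics/{n}0.png",bot.get_image(n)[:,:,::-1]); p=bot.camera_params(n)
    print(n,p["camera_matrix"],p["R"],p["t"], -np.array(p["R"]).T@p["t"])
print(bot.read_orientation(),bot.read_tool_pos(),bot.read_grip_width())
E
```

```text
pics
top [[480.1653671    0.         330.4416727 ]
 [  0.         480.1653671  239.22663628]
 [  0.           0.           1.        ]] [[-0.01545395 -0.99973444 -0.01709453]
 [-0.98494156  0.01816513 -0.17193069]
 [ 0.17219555  0.01418011 -0.98496072]] [0.01338112 0.57241167 0.960006  ] [ 0.39869007 -0.01063335  1.04421207]
scene [[476.78864977   0.         312.83880499]
 [  0.         476.78864977 238.92591128]
 [  0.           0.           1.        ]] [[ 0.83826754  0.54524201 -0.00432202]
 [ 0.33178568 -0.51635304 -0.78949212]
 [-0.43269596  0.66037163 -0.61374548]] [-0.45282532 -0.14814513  1.46906794] [ 1.06440096 -0.79972658  0.78271728]
[ 1.46368356e-01  9.89229747e-01 -8.96557950e-04 -9.40392265e-05] [0.19541215 0.6458511  0.40379507] 0.08700479384259023
```

View pics/top0.png

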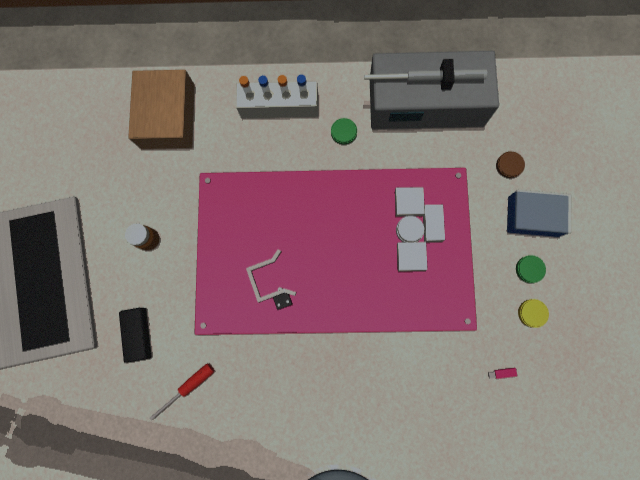

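View pics/scene0.png

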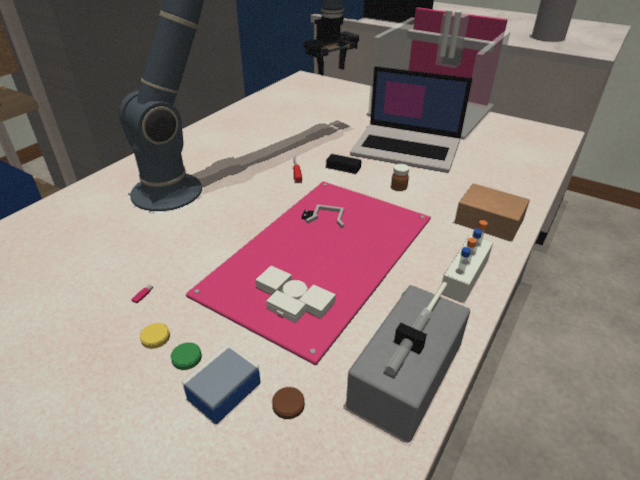

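The top view shows the white round dish at about (411,229), with squares at (410,201) and (412,257) and the slide box at (434,223). The holder is at about (270,275) with its mouth to the right, and the spring housing is at (283,300). The brown, green and yellow discs at (511,165), (344,131), (531,269) and (534,313) are look-alikes off the bed; only the white disc touches the cluster. I'll confirm with enlarged crops.

```bash
python3 - <<'E'
import cv2,numpy as np
im=cv2.imread("pics/top0.png")
a=cv2.resize(im[175:285,375:460],None,fx=5,fy=5,interpolation=cv2.INTER_CUBIC)
b=cv2.resize(im[235:325,235:310],None,fx=5,fy=5,interpolation=cv2.INTER_CUBIC)
c=np.zeros((550,800,3),np.uint8);c[:550,:425]=a;c[:450,425:800]=b
cv2.imwrite("pics/crop0.png",c)
E
```

```text
(no output)
```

View pics/crop0.png

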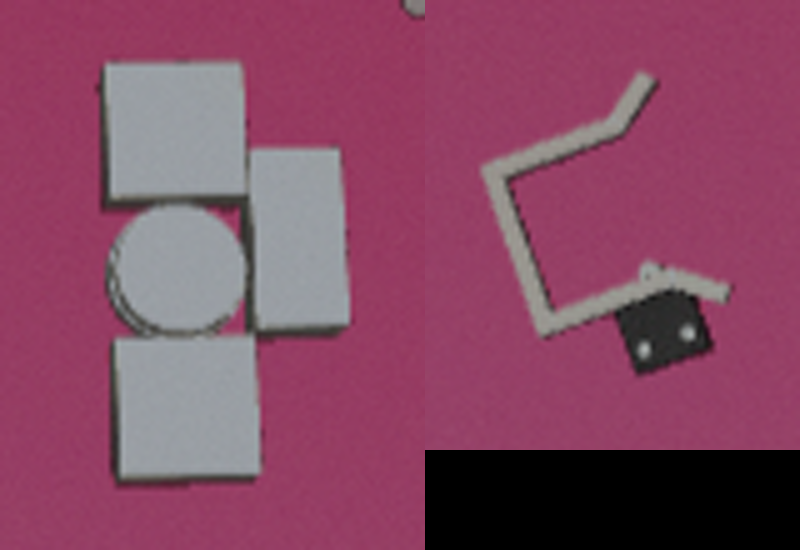

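```bash
cat > h.py <<'E'
from workcell import bot
import numpy as np, cv2
def p2w(u,v,z,n="top"):
    p=bot.camera_params(n);R=np.array(p["R"]);t=np.array(p["t"]);c=-R.T@t
    d=R.T@np.linalg.solve(p["camera_matrix"],[u,v,1]);return c+d*(z-c[2])/d[2]
def w2p(X,n="top"):
    p=bot.camera_params(n);q=np.array(p["camera_matrix"])@(np.array(p["R"])@X+p["t"]);return q[:2]/q[2]
E
python3 - <<'E'
from h import *
np.set_printoptions(precision=4,suppress=True)
A=lambda c,z:p2w((c[0]+.5)/5-.5+375,(c[1]+.5)/5-.5+175,z)[:2]
B=lambda c,z:p2w((c[0]-425+.5)/5-.5+235,(c[1]+.5)/5-.5+235,z)[:2]
for nm,cs in dict(top=[(104,63),(241,63),(247,195),(108,198)],bot=[(114,338),(255,335),(261,473),(118,478)],box=[(250,149),(340,149),(350,323),(256,328)]).items():
    w=np.array([A(c,.039) for c in cs]);e=np.roll(w,-1,0)-w
    print(nm,w.mean(0),np.linalg.norm(e,axis=1),np.degrees(np.arctan2(e[:,1],e[:,0])))
for z in(.027,.033,.039):print("dish",z,A((179,268),z),"w",A((112,268),z)-A((246,268),z),"h",A((179,204),z)-A((179,333),z))
for nm,c in dict(bo1=(483,166),bo2=(543,335),bi1=(509,178),bi2=(553,310),ui=(607,138),li=(655,275),w1=(645,70),w2=(730,290),roller=(650,268)).items():print(nm,B(c,.023))
# bed corners and jar etc
for c in((207,180),(203,325),(459,175),(468,321)):print(p2w(*c,.012)[:2])
E
```

```text
top [ 0.6558 -0.1676] [0.059  0.0584 0.0593 0.0598] [-91.168  179.7343  90.1592  -0.5784]
bot [ 0.536  -0.1674] [0.0596 0.0587 0.0599 0.0595] [-89.8121 179.6163  91.021   -0.6457]
box [ 0.6077 -0.2182] [0.0385 0.0757 0.0398 0.0779] [ -91.1307 -179.9879   92.0401   -0.9494]
dish 0.027 [ 0.5974 -0.1685] w [0.0011 0.0575] h [ 0.0566 -0.0025]
dish 0.033 [ 0.5963 -0.1676] w [0.0011 0.0572] h [ 0.0562 -0.0025]
dish 0.039 [ 0.5951 -0.1667] w [0.0011 0.0569] h [ 0.0559 -0.0025]
bo1 [0.5184 0.1856]
bo2 [0.446  0.1591]
bi1 [0.513  0.1744]
bi2 [0.4565 0.1549]
ui [0.5295 0.1324]
li [0.4706 0.1116]
w1 [0.5588 0.1162]
w2 [0.4637 0.0797]
roller [0.4736 0.1138]
[0.719  0.2787]
[0.3991 0.278 ]
[ 0.7189 -0.2839]
[ 0.3987 -0.2832]
```

The crop shows one white round lid at crop (179,268), between two squares (175,130) and (187,406) and the box (299,237). The sizes check out: 59 mm squares, a 57 mm lid, and 120 mm between the square centres. The holder's inward axis points about 110° in world, with the seat near (0.495, 0.1365). Moving above the dish now and feeling for the lid.

```bash
cat >> h.py <<'E'
np.set_printoptions(precision=4,suppress=True)
PH=np.radians(55);Q=[np.cos(PH),np.sin(PH),0,0]
AX=np.array([-np.sin(np.radians(20)),np.cos(np.radians(20)),0])
SEAT=np.array([.495,.1365,0])
E
python3 - <<'E'
from h import *
bot.set_gripper(0)
print(bot.read_time_s())
bot.move_ptp([.596,-.167,.30],Q)
print(bot.read_time_s(),bot.read_joint_positions())
bot.move_straight([.596,-.167,.182+.046],v=.12)
bot.dwell(.3)
print(bot.read_time_s(),bot.read_tool_pos(),[bot.read_ft_force() for _ in range(3)],bot.read_grip_width())
t=bot.read_time_s();bot.move_straight([.596,-.167,.182+.044],v=.02);print(bot.read_time_s()-t,bot.read_tool_pos())
cv2.imwrite("pics/top1.png",bot.get_image("top")[:,:,::-1])
E
```

```text
1.625
4.8167 [-0.4173  0.6422  0.9092  1.8126 -0.6015  0.9899  1.0931]
5.8667 [ 0.5962 -0.167   0.2286] [array([0.4429, 0.0918, 0.0957]), array([0.4429, 0.0918, 0.0957]), array([0.4429, 0.0918, 0.0957])] 0.0007147202410282755
0.25 [ 0.596  -0.1669  0.2259]
```

```bash
python3 - <<'E'
from h import *
z=.226; f0=bot.read_ft_force()[2]; log=[]
while z>.182+.025:
    z-=.0005; bot.move_straight([.596,-.167,z],v=.02)
    f=bot.read_ft_force()[2]-f0; log.append((round(z,4),round(f,2)))
    if f>1.5: break
bot.dwell(.15)
print(log[-5:],f0,bot.read_time_s(),bot.read_ft_force(),bot.read_tool_pos())
E
```

```text
[(0.218, np.float64(0.6)), (0.2175, np.float64(-0.14)), (0.217, np.float64(-0.27)), (0.2165, np.float64(-0.11)), (0.216, np.float64(3.04))] 0.28968544735307916 11.3167 [-0.2957 -0.438   4.3646] [ 0.596  -0.1671  0.2162]
```

```bash
python3 - <<'E'
from h import *
z=.216; tgt=6
def fix():
    global z
    f=bot.read_ft_force()-np.array([.44,.09,.29])
    z+=np.clip((f[2]-tgt)*.00007,-.0003,.0003); return f
pts=[np.array([.596,-.167])]
for w,n in((np.array([.596,-.085]),8),((SEAT-.075*AX)[:2],9),((SEAT-.05*AX)[:2],3)):
    a=pts[-1]; pts+= [a+(w-a)*k/n for k in range(1,n+1)]
for k in range(2):
    fix(); bot.move_straight([*pts[0],z],v=.02)
log=[]
for i,p in enumerate(pts[1:]):
    bot.move_straight([*p,z],v=.05); f=fix(); log.append(np.r_[i,p,z,f])
    if np.linalg.norm(f)>11.5 or f[2]<2: print("abort");break
    if i==8:cv2.imwrite("pics/top2.png",bot.get_image("top")[:,:,::-1])
print(np.array(log),bot.read_time_s())
cv2.imwrite("pics/top3.png",bot.get_image("top")[:,:,::-1]);cv2.imwrite("pics/sc3.png",bot.get_image("scene")[:,:,::-1])
E
```

```text
[[ 0.      0.596  -0.1568  0.2158 -0.2147  0.9114  5.443 ]
 [ 1.      0.596  -0.1465  0.2157 -0.2497  0.1144  5.3584]
 [ 2.      0.596  -0.1363  0.2157 -0.5933  0.529   5.751 ]
 [ 3.      0.596  -0.126   0.2158 -0.3674  0.2625  7.743 ]
 [ 4.      0.596  -0.1158  0.2159 -0.3281 -0.0899  6.8343]
 [ 5.      0.596  -0.1055  0.216  -0.6479  0.7192  7.2202]
 [ 6.      0.596  -0.0953  0.216  -0.5621 -0.0226  6.4074]
 [ 7.      0.596  -0.085   0.2161 -0.5131  0.1072  6.8532]
 [ 8.      0.5876 -0.0682  0.2161 -0.1176  0.6159  6.679 ]
 [ 9.      0.5793 -0.0514  0.2162 -0.7751 -0.1259  6.7596]
 [10.      0.5709 -0.0347  0.2163 -0.0456  0.5348  7.9672]
 [11.      0.5625 -0.0179  0.2163 -0.7334  0.4411  5.8527]
 [12.      0.5541 -0.0011  0.2163 -0.6276  0.308   6.8066]
 [13.      0.5458  0.0157  0.2163 -1.1422  0.5841  5.3741]
 [14.      0.5374  0.0325  0.2163 -1.007   0.4285  6.3435]
 [15.      0.529   0.0492  0.2162  0.0131  0.6694  4.8716]
 [16.      0.5207  0.066   0.2162 -0.4291  0.9436  5.2035]
 [17.      0.5178  0.0739  0.2162 -1.2305  0.6873  5.857 ]
 [18.      0.515   0.0817  0.2162 -1.7915  0.2886  5.9146]
 [19.      0.5121  0.0895  0.2161 -0.2183  1.2891  5.4695]] 20.4083
```

```bash
python3 - <<'E'
import cv2,numpy as np
t=cv2.imread("pics/top3.png");s=cv2.imread("pics/sc3.png")
c=np.zeros((600,800,3),np.uint8)
c[:,:400]=cv2.resize(t[175:325,350:450] if 0 else t[190:340,230:330],(400,600),interpolation=cv2.INTER_CUBIC)
c[:300,400:]=cv2.resize(t[170:290,300:460],(400,300))
c[300:,400:]=cv2.resize(s[180:330,240:440],(400,300))
cv2.imwrite("pics/crop3.png",c)
E
```

```text
(no output)
```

View pics/crop3.png

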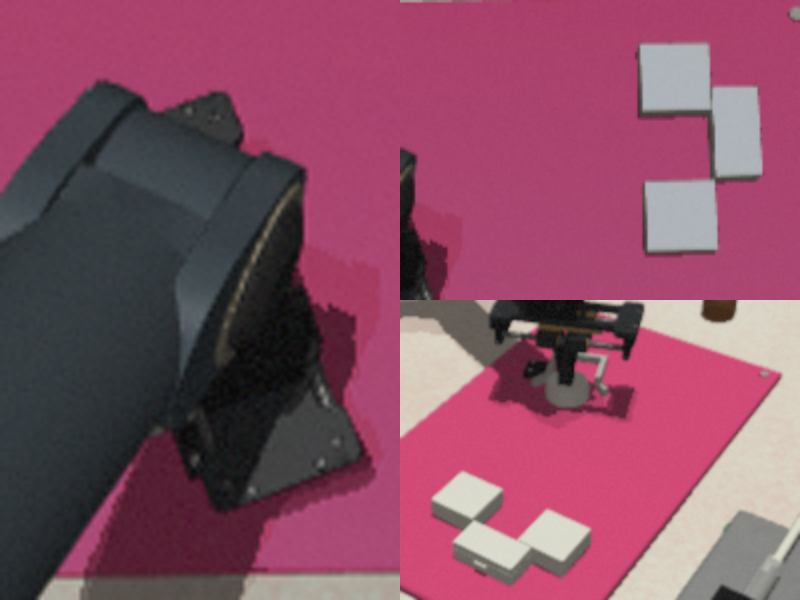

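The dish followed to the holder mouth, and the neighbours look unmoved. I'll lift, go behind it, and push its rim low with the shut gripper. The flat contact leaves it free sideways so the channel can centre it.

```bash
python3 - <<'E'
from h import *
P=lambda s,z:SEAT-s*AX+np.array([0,0,z])
bot.move_straight(P(.05,.235),v=.1)
bot.move_straight(P(.108,.235),v=.15)
bot.move_straight(P(.108,.182+.018),v=.12)
bot.dwell(.2);f0=bot.read_ft_force();print(f0,bot.read_time_s())
s=.108;log=[]
while s>.0765:
    s-=.002; bot.move_straight(P(s,.200),v=.03); f=bot.read_ft_force()-f0
    log.append((s,-f@AX,f[2]))
    if -f@AX>4:print("stop");break
print(np.array(log)[-16:],bot.read_time_s())
cv2.imwrite("pics/sc4.png",cv2.resize(bot.get_image("scene")[180:260,270:370,::-1],(800,600),interpolation=cv2.INTER_CUBIC))
E
```

```text
[-0.394   0.4293 -0.2021] 22.025
[[ 0.106   0.9422  0.0425]
 [ 0.104  -0.8165  0.4719]
 [ 0.102   1.4915 -0.3364]
 [ 0.1     0.4015 -0.1414]
 [ 0.098   0.2551 -0.9736]
 [ 0.096   1.2541  0.081 ]
 [ 0.094   0.9059  0.566 ]
 [ 0.092   1.4476 -0.5737]
 [ 0.09    1.2832 -0.0022]
 [ 0.088  -0.2485  0.1816]
 [ 0.086   1.0972  0.608 ]
 [ 0.084   0.6668  0.7148]
 [ 0.082   0.2082  0.6638]
 [ 0.08    0.7349 -0.0308]
 [ 0.078   0.3881 -0.3343]
 [ 0.076   0.0827  0.3249]] 26.025
```

View pics/sc4.png

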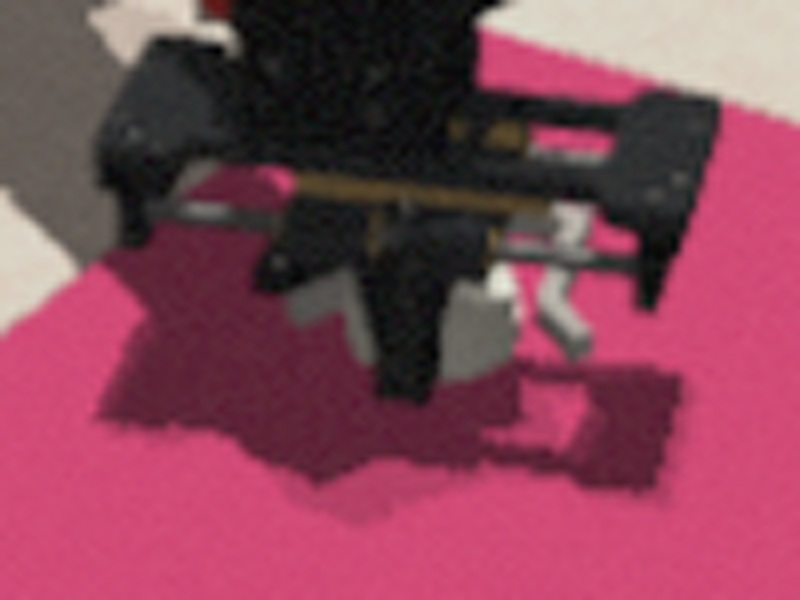

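The gripper is right behind the dish, which sits between the wings. I'll keep pushing under force watch.

```bash
python3 - <<'E'
from h import *
P=lambda s,z:SEAT-s*AX+np.array([0,0,z])
f0=np.array([-.394,.429,-.2]);L=np.array([AX[1],-AX[0],0])
s=.076;log=[]
while s>.036:
    s-=.0015 if s>.046 else .0005
    bot.move_straight(P(s,.200),v=.03); f=bot.read_ft_force()-f0
    log.append((s,-f@AX,f@L,f[2]))
    if -f@AX>7 or np.linalg.norm(f)>9:print("stop");break
print(np.array(log),bot.read_tool_pos(),bot.read_time_s())
E
```

```text
[[ 0.0745  0.3964  0.3317 -0.1936]
 [ 0.073   1.1679  0.3847 -0.5351]
 [ 0.0715  0.1198  0.5013 -0.2437]
 [ 0.07    0.5261 -0.2947  0.2685]
 [ 0.0685  1.2523  0.0292  0.7324]
 [ 0.067   1.9377  1.0423  0.444 ]
 [ 0.0655  1.2364  1.0266  0.3306]
 [ 0.064   2.2867  0.2621  1.1946]
 [ 0.0625  2.4855  1.2696  1.0229]
 [ 0.061   0.6722  0.4838  1.2653]
 [ 0.0595  1.8358  0.9158  0.5647]
 [ 0.058   0.5766  0.9514  0.7197]
 [ 0.0565  1.7854  0.1529  0.2948]
 [ 0.055   1.2569  0.537   0.6699]
 [ 0.0535  1.2373  0.9037 -1.0058]
 [ 0.052   0.388  -0.6046 -0.5127]
 [ 0.0505  0.2999  0.2901 -0.038 ]
 [ 0.049   0.1732 -0.1494 -0.3898]
 [ 0.0475  0.3267  0.9178  1.1176]
 [ 0.046   0.5134  0.2278  0.0291]
 [ 0.0455  1.4232  0.4335  0.2798]
 [ 0.045   0.0617  0.06    0.6557]
 [ 0.0445  1.0606  0.0842 -0.2736]
 [ 0.044  -0.1708  0.6252 -0.027 ]
 [ 0.0435  0.68    0.8162  0.6141]
 [ 0.043  -0.1907 -0.1437  0.1537]
 [ 0.0425  0.4279  0.3938  0.0945]
 [ 0.042   0.1159  0.5782  0.2159]
 [ 0.0415  0.4134  0.0984  0.1799]
 [ 0.041   0.3196  0.6545  0.891 ]
 [ 0.0405  0.5945  0.3427  0.1588]
 [ 0.04   -0.0931 -0.0487 -0.3533]
 [ 0.0395  0.1479 -0.0605  0.8224]
 [ 0.039   1.1321 -0.4413  0.3518]
 [ 0.0385  0.2356  0.0144 -0.2619]
 [ 0.038   0.0597  0.9568  0.545 ]
 [ 0.0375  0.9222 -0.644   0.979 ]
 [ 0.037   2.9862  0.3893 -0.4019]
 [ 0.0365  4.7929 -0.3652 -0.0963]
 [ 0.036   5.3028  0.1553  0.3734]] [0.5075 0.1019 0.2001] 36.075
```

The roller bump peaked near s=0.063, and solid back-wall contact came at s=0.037. Backing off to look.

```bash
python3 - <<'E'
from h import *
P=lambda s,z:SEAT-s*AX+np.array([0,0,z])
bot.move_straight(P(.07,.200),v=.08)
bot.move_straight(P(.07,.30),v=.2)
bot.move_ptp([.55,-.12,.36],Q)
t=bot.get_image("top")[:,:,::-1];s=bot.get_image("scene")[:,:,::-1]
c=np.zeros((600,800,3),np.uint8)
c[:450,:375]=cv2.resize(t[235:325,235:310],(375,450),interpolation=cv2.INTER_CUBIC)
c[:450,375:]=cv2.resize(s[180:270,270:355],(425,450),interpolation=cv2.INTER_CUBIC)
cv2.imwrite("pics/end.png",c);print(bot.read_time_s())
E
```

```text
38.225
```

View pics/end.png

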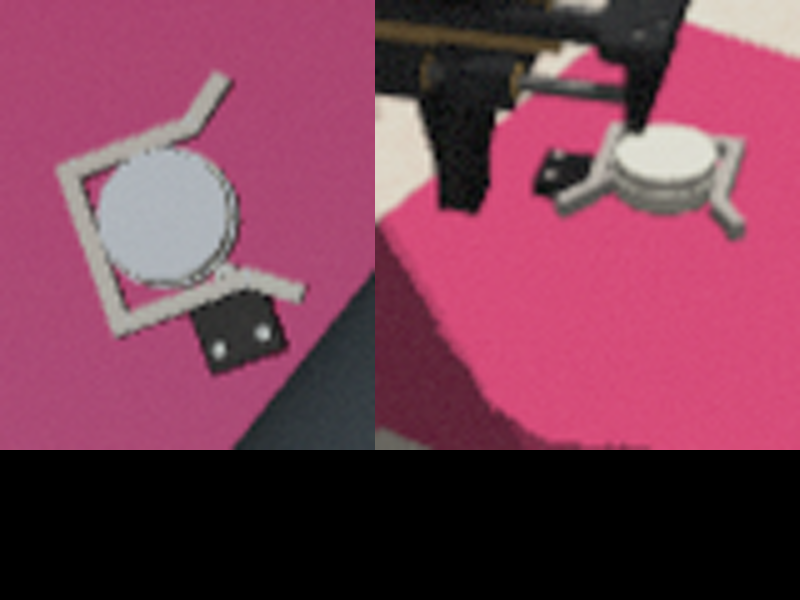

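The dish lies flat in the holder, lid centre at crop (166,215), roller at (226,272) behind its widest part, and rim close to the back wall. Checking numerically.

```bash
python3 - <<'E'
from h import *
q=lambda u,v,z:p2w((u+.5)/5-.5+235,(v+.5)/5-.5+235,z)[:2]
c=q(166,215,.034)
b1,b2=q(57,172,.023),q(118,337,.023) # outer back wall
i1,i2=q(84,181,.023),q(128,312,.023)
print(c,(c-SEAT[:2])@AX[:2],c-SEAT[:2])
for a,b in((b1,b2),(i1,i2)):
    d=(b-a)/np.linalg.norm(b-a);n=np.array([-d[1],d[0]]);print("dist to line",(c-a)@n,"along",(c-a)@d,np.linalg.norm(b-a))
E
```

```text
[0.4955 0.1374] 0.0007072293421047066 [0.0005 0.0009]
dist to line 0.03812805668542748 along 0.03627941607943354 0.07558448728931291
dist to line 0.029556404866681776 along 0.027417468357153703 0.05936172990104783
```

The dish is home, about 30 mm from the back wall's face, and the robot is clear of everything.

```bash
python3 -c "
from workcell import bot
print(bot.sign_off(),bot.read_time_s())"
```

```text
the job is handed in; nothing more can be done
the job is handed in; nothing more can be done
```

The round dish is home in the holder behind the spring roller, about 1 mm from the seat position I had estimated from the images, flat and released. The neighbours looked unmoved, and the job was handed in at about 38 s; the verdict itself was not shown.

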